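# Hold a bevelled block in the corner of a drilling jig

## Task

Push the bevelled aluminium block along the bed of the drilling jig until it lies square in the corner, its straight back flush against the long fence and its end against the stop block. Then hold it there with one firm diagonal push of the fingers, down and towards the fence at once (the bevel offers a good face for it), so that it is pressed firmly against the bed and the fence ready for drilling, and finish while still holding that push. Leave the other things on the bench where they are.

Things in the scene. Friction and masses are not known exactly. Their poses are not given: they have to be found in the camera images.
- jig: the drilling jig, fixed to the bench: a dark steel base plate 210 (x) x 340 (y) x 8 mm. Origin: centre of its underside, on the bench. x points from the open front (robot side) towards the fence, y along the fence towards the stop block, z up. All positions given for bed and fence are in this frame
- bed: dark steel bed of the jig, 170 (x) x 320 (y) x 10 mm, centred on the base plate; its top is 18 mm above the bench, smooth and oiled (friction with the block about 0.25, as at fence and stop). Origin: centre of its underside; axes as the jig's
- fence: bright steel fence bar along the far edge of the bed, 20 (x) x 320 (y) mm, standing 28 mm above the bed. Origin: centre of its underside, at jig x = +65 mm, so the face that the block is pushed against is at jig x = +55 mm. Fixed; axes as the jig's
- stop: bright steel stop block with a round dark screw head on top, fixed on the bed against the fence at a place that differs each time; 50 (x) x 30 (y) x 30 mm high without the screw head (5 mm more). Origin: centre of its underside, on the bed's top; axes as the jig's. The face that the block comes up against is at its y = -15 mm
- block: the workpiece, loose on the bed: aluminium block 50 (x) x 110 (y) x 40 mm high, 0.36-0.54 kg, with a 45-degree bevel along its front top edge from (x -25, z 20) to (x -5, z 40) mm; the upright front below it is 20 mm high. Origin: centre of its underside; x points from bevelled front to plain back, z up. Starts askew by up to 19 degrees, bevel towards the robot, clear of fence and stop
- bearing: bystander, leave alone: small steel ball-bearing ring, 36 mm across, 14 mm high, lying on the bed's front left part. Origin: centre of its underside
- flat_bar: bystander, leave alone: plain flat steel bar end 90 x 30 x 10 mm lying on the bench to the right of the jig. Origin: centre of its underside
- wrench: bystander, leave alone: steel spanner lying on the bench between robot and jig. Origin: near its middle, lying along its x
- mug: bystander, leave alone: yellow mug, 80 mm across, 90 mm high, standing on the bench to the left. Origin: centre of its underside
- spray_can: bystander, leave alone: spray can, 56 mm across, 170 mm high, standing at the back right. Origin: centre of its underside
- screwdriver: bystander, leave alone: screwdriver lying on the bench at the right. Origin: near its middle, lying along its x
- tape_roll: bystander, leave alone: roll of blue tape, 90 mm across, 25 mm high, lying at the back left. Origin: centre of its underside

How it is judged:
By the outcome, as a careful person would: the job done as asked, in the order asked, and still so for the second after the job is handed in, while the arm keeps its last pose, push and grip.
It also fails if it takes over 56 s, if anything falls off the work surface, if the arm or the gripper's body presses on something with over 40 N, if the wrist force passes 120 N, or if a joint passes its speed limit or range.

## Robot

A 6-joint arm with a two-finger parallel gripper is mounted at the origin on the work surface. World frame = base frame: x ahead of the robot, y to its left, z up, the work surface at z = 0. Lengths are in m, angles in rad, forces in N, time in s.
With the tool pointing down it reaches from about 0.4 to 0.825 m from the base axis. Payload 7 kg.
Tool frame: the origin (TCP) lies at the very end of the fingers, on their centre line; the grasp point (between the pads) lies arm.hold_point_z behind it (arm.hold_point_z is the distance from the TCP to the grasp point, in m); z points along the fingers, y is the line along which they close (so a half turn about z gives the same grasp; the last joint's range is limited). The gripper opens to 88 mm and grips with 3 to 60 N. Pads are 19 mm wide; open, the fingers measure 130 mm over their backs; the gripper's body (78 mm by 193 mm) begins 47 mm behind the grasp point.
Start: joints at [1.634, 0.359, 0.012, 0, -1.224, -0.288], TCP at [0.15, 0.658, 0.227] pointing down, gripper open.
Joint ranges: [-3.07, 3.07], [-1.43, 2.12], [-1.02, 1.25], [-3.03, 1.67], [-3.05, -0], [-3.03, 3.03]. Speed limits (rad/s): [2.39, 2.39, 3.01, 3.14, 3.14, 3.14].

## Interface

Orientations are given as [roll, pitch, yaw] about the fixed x, y, z axes, in that order (R = Rz(yaw) Ry(pitch) Rx(roll)).
In Python, from station import arm gives the robot as it stands.
- The arm moves only by the shell command python3 nudge.py FILE [FORCE], which reads ROWS from the file FILE. ROWS is a JSON list that holds a single list of rows (three levels of brackets), with 1 to 20 rows, each of 5 numbers: the finger opening in m, then dx, dy, dz in m, then a turn about the tool's z in rad; each row is the pose to reach, as a shift and turn from the pose commanded when the command began, along the tool's axes at that moment; what a row does not reach only later rows make up. A row lasts 1/12 s, in which the tool goes at most 0.0417 m and 0.125 rad, less where a joint would pass 70% of its speed; a pose out of reach is approached as far as the arm can. The fingers move at their own pace and stop on an object; FORCE is the grip in N (left out, the last holds). Time passes only in rows, so rows that do not move let the fingers close. It prints the time, the measured TCP pose, the force, the opening and the grip force at its end. Input that does not fit is refused with a message, and nothing moves.
- arm.get_state(): the state, without advancing time (a new reading comes with each control period).
- arm.grab_frame(name): name is "side" or "top"; returns the picture (384x512x3 uint8, red, green, blue); there is no depth.
- arm.camera_params(name): a dict with "fx", "fy", "cx", "cy" (pixels), "T" (4x4, takes a point from camera to world coordinates). Camera axes: x right, y down, z forward; pixel columns grow to the right and rows downward; lengths in m; the calibration is good to about 2 mm. A picture is of the moment at which its call begins. camera_params takes no time and is no camera call.
- arm.job_done(): hands the job in; it is judged then, once.
The state is a dict: "t": time; "q": joint angles; "qd": joint speeds; "joint_efforts": joint torques, N m; "eef_pos": TCP position; "ee_rot": TCP orientation; "force": force on the tool from outside, world axes, zero at the start; "moment": the same for the moment, N m; "width": finger opening in m; "gripper_force": force on a finger pad.
Only numpy, scipy, OpenCV 4.12 (cv2) and the standard library are available. Lean on these libraries where they do the work, as an engineer would, in place of code of your own. Each camera call takes 0.05 s, during which the arm holds its last target. There are 200 camera calls.

## Working session

There is one attempt and no reset: what is moved stays moved. The work goes in short steps, Python scripts to look and compute and a shell command to move; the robot and the scene stay as the last step left them, time stands still between calls to the robot, and variables do not carry over. Pictures are saved under pics/ and viewed, at most 10 in all, crops included, and the job is handed in when it is done.

```bash
ls; mkdir -p pics; python3 - <<'E'
from station import arm
import cv2,numpy as np
for n in("top","side"):
    im=arm.grab_frame(n); cv2.imwrite(f"pics/{n}0.png",im[:,:,::-1])
    p=arm.camera_params(n); print(n,p["fx"],p["cx"],p["cy"],np.round(p["T"],3).tolist())
s=arm.get_state(); print(s, arm.hold_point_z)
E
```

```text
nudge.py
pics
station.py
top 421.0696788816209 252.882611277784 193.20416511162867 [[0.01, -0.997, 0.073, 0.454], [-1.0, -0.009, 0.009, 0.005], [-0.008, -0.073, -0.997, 1.273], [0.0, 0.0, 0.0, 1.0]]
side 453.64538508517745 261.7696061102014 194.15652407672118 [[0.924, -0.255, 0.284, 0.189], [-0.381, -0.585, 0.716, -0.879], [-0.016, -0.77, -0.638, 0.824], [0.0, 0.0, 0.0, 1.0]]
{'t': 0.1, 'q': array([ 1.63410652e+00,  3.59368899e-01,  1.11507664e-02, -3.07621564e-04,
       -1.22409080e+00, -2.88076492e-01]), 'qd': array([ 0.00180278,  0.00026896,  0.00297072,  0.00056404, -0.00165761,
        0.00037659]), 'joint_efforts': array([-1.58536190e-03, -5.84163845e+01,  2.93746966e+01,  7.01535702e+00,
        1.01955087e-02, -4.50017239e-05]), 'eef_pos': array([0.15038764, 0.65758874, 0.22568197]), 'ee_rot': array([ 3.14006021e+00, -1.52505554e-04, -2.24870933e-01]), 'force': array([1.08341331, 0.37755651, 0.29663414]), 'moment': array([-0.01062795, -0.00587472, -0.01625588]), 'gripper_force': 0.0, 'width': 0.08775978034899755} 0.0188
```

View pics/top0.png

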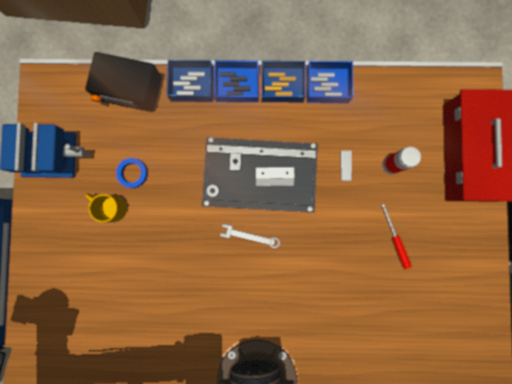

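View pics/side0.png

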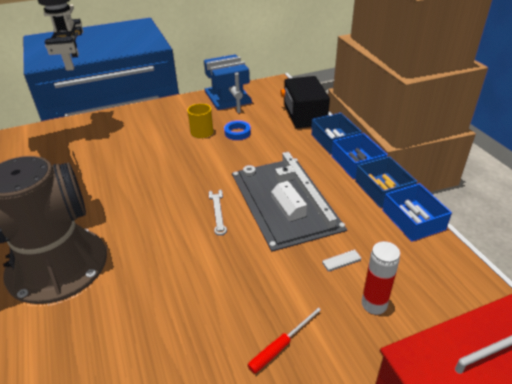

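The top view shows the jig at columns 205–318, rows 138–212, with the stop at (235,160), the block at (275,177) and the bearing at (212,190). The side view shows the same layout. Next I'll measure it.

```bash
cat > h.py <<'E'
from station import arm
import cv2,numpy as np
def ray(n,uv,z):
    p=arm.camera_params(n);T=np.array(p["T"])
    uv=np.atleast_2d(uv).astype(float)
    d=np.c_[(uv[:,0]-p["cx"])/p["fx"],(uv[:,1]-p["cy"])/p["fy"],np.ones(len(uv))]@T[:3,:3].T
    return T[:3,3]+d*((z-T[2,3])/d[:,2])[:,None]
E
python3 - <<'E'
from h import *
im=cv2.imread("pics/top0.png")
g=im.max(2)
x0,y0=195,128
c=im[128:222,195:330]
hsv=cv2.cvtColor(c,cv2.COLOR_BGR2HSV)
wood=((hsv[...,1]>110)&(hsv[...,2]>90)).astype(np.uint8)
cn,_=cv2.findContours(1-wood,cv2.RETR_EXTERNAL,cv2.CHAIN_APPROX_NONE)
k=max(cn,key=cv2.contourArea); 
pts=k[:,0,:]+[x0,y0]
w=ray("top",pts,0.008)[:,:2]
r=cv2.minAreaRect((w*1000).astype(np.float32)); print("jig",r,cv2.boxPoints(r).tolist())
br=((hsv[...,2]>140)&(wood==0)).astype(np.uint8)
cn,_=cv2.findContours(br,cv2.RETR_EXTERNAL,cv2.CHAIN_APPROX_NONE)
for k in cn:
    if cv2.contourArea(k)<30: continue
    pts=k[:,0,:]+[x0,y0]
    for z in(.018,.046,.058):
        r=cv2.minAreaRect((ray("top",pts,z)[:,:2]*1000).astype(np.float32)); print(cv2.boundingRect(pts),z,np.round(r[0],1),np.round(r[1],1),round(r[2],1))
cv2.imwrite("pics/c0.png",cv2.resize(c,None,fx=5.9,fy=5.9,interpolation=cv2.INTER_CUBIC))
s=cv2.imread("pics/side0.png")[145:255,225:350]
cv2.imwrite("pics/c1.png",cv2.resize(s,None,fx=5,fy=5,interpolation=cv2.INTER_CUBIC))
E
```

```text
jig ((603.9500122070312, -4.0501708984375), (338.9232177734375, 210.9447784423828), 87.2393798828125) [[490.4382019042969, -168.2352294921875], [701.13818359375, -178.39501953125], [717.4617919921875, 160.1348876953125], [506.7618408203125, 170.294677734375]]
(206, 184, 13, 13) 0.018 [553.9 137.9] [34.1 33.8] 45.7
(206, 184, 13, 13) 0.046 [551.7 135. ] [33.3 33. ] 45.7
(206, 184, 13, 13) 0.058 [550.7 133.7] [33.  32.7] 45.7
(255, 167, 40, 19) 0.018 [597.8 -48.8] [ 54.3 116.9] 0.5
(255, 167, 40, 19) 0.046 [594.6 -47.6] [ 53.  114.3] 0.5
(255, 167, 40, 19) 0.058 [593.2 -47.1] [ 52.5 113.2] 0.5
(207, 145, 109, 25) 0.018 [649.3  -6.1] [326.5  71.9] 87.3
(207, 145, 109, 25) 0.046 [644.9  -5.9] [319.2  70.3] 87.3
(207, 145, 109, 25) 0.058 [643.1  -5.8] [316.1  69.6] 87.3
```

View pics/c0.png

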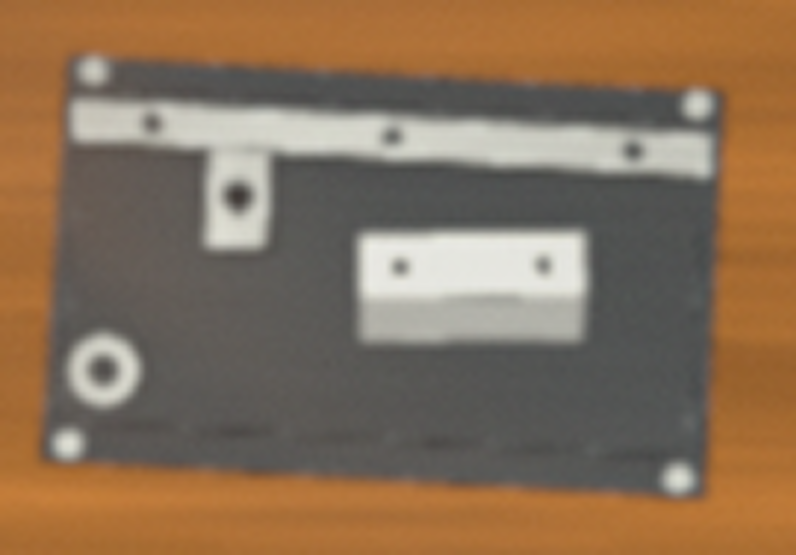

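View pics/c1.png

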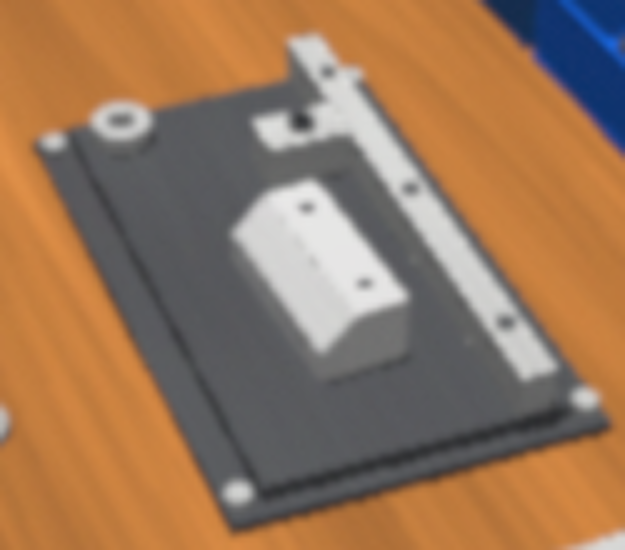

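The crops sharpen the edges. In the top crop the block's back top edge runs (358,232)–(587,232), the stop's right edge is at about x=270, and the fence front edge runs from (70,142) to (712,177). I'll convert these to the jig frame.

```bash
cat >> h.py <<'E'
a=-0.0482; C=np.array([.604,-.004]); X=np.array([np.cos(a),np.sin(a)]); Y=np.array([-X[1],X[0]])
def J(P): d=np.atleast_2d(P)[:,:2]-C; return np.round(1000*np.c_[d@X,d@Y],1)
def W(x,y): return C+X*x/1000+Y*y/1000
E
python3 - <<'E'
from h import *
top=lambda l:np.array(l)/5.9+[195,128]-.4
sd=lambda l:np.array(l)/5+[225,145]-.4
print("fence front edge top",J(ray("top",top([(70,143),(712,178)]),.046)).tolist())
print("stop top right edge",J(ray("top",top([(271,155),(268,248),(205,247)]),.048)).tolist())
print("block back top L,R",J(ray("top",top([(358,232),(587,232),]),.058)).tolist())
print("bevel low L,R",J(ray("top",top([(360,340),(585,341),]),.038)).tolist())
print("screws",J(ray("top",top([(93,70),(697,104),(68,444),(678,479)]),.01)).tolist())
print("side block top back R, back L, bevel low L",J(ray("side",sd([(410,297),(315,182)]),.058)).tolist(),J(ray("side",sd([(232,235),(322,352)]),.038)).tolist())
print("side screws",J(ray("side",sd([(52,142),(237,492),(585,399)]),.01)).tolist())
print("bearing",J(ray("top",top([(104,370)]),.03)))
print("tcp",J(arm.get_state()["eef_pos"]))
E
```

```text
fence front edge top [[52.7, 159.9], [53.2, -160.6]]
stop top right edge [[52.0, 59.2], [5.4, 57.9], [4.1, 89.2]]
block back top L,R [[14.5, 13.7], [21.0, -98.9]]
bevel low L,R [[-36.9, 9.7], [-31.0, -102.3]]
screws [[97.2, 155.2], [97.1, -155.8], [-96.0, 155.4], [-95.8, -155.4]]
side block top back R, back L, bevel low L [[21.8, -98.4], [12.4, 7.9]] [[-37.6, 4.0], [-27.7, -101.1]]
side screws [[-95.3, 156.1], [-94.2, -153.6], [98.2, -154.4]]
bearing [[-58.6 137.3]]
tcp [[-485.  639.]]
```

```bash
cat >> h.py <<'E'
def go(x,y,z,yaw=None):
    s=arm.get_state();r=s["ee_rot"];p=s["eef_pos"]
    from scipy.spatial.transform import Rotation as Ro
    R=Ro.from_euler("xyz",r).as_matrix()
    w=np.r_[W(x,y),z/1000]
    print("shift mm",np.round(1000*R.T@(w-p),1),"turn",None if yaw is None else round(r[2]-(a+yaw),3))
def st():
    s=arm.get_state();print(round(s["t"],2),"jig",J(s["eef_pos"])[0],"z",round(1000*s["eef_pos"][2],1),"yaw-jig",round(s["ee_rot"][2]-a,4),"F jig",np.round([s["force"][:2]@X,s["force"][:2]@Y,s["force"][2]],1),"w",round(s["width"],3))
E
python3 -c "
from h import *
go(-68,-45,150,0);st()"
```

```text
shift mm [530.7 599.9  76.7] turn -0.177
0.1 jig [-485.  639.] z 225.7 yaw-jig -0.1767 F jig [1.1 0.4 0.3] w 0.088
```

```bash
echo '[[[0.04,0.531,0.6,0.077,-0.177],[0.04,0.531,0.6,0.077,-0.177],[0.04,0.531,0.6,0.077,-0.177],[0.04,0.531,0.6,0.077,-0.177],[0.04,0.531,0.6,0.077,-0.177],[0.04,0.531,0.6,0.077,-0.177],[0.04,0.531,0.6,0.077,-0.177],[0.04,0.531,0.6,0.077,-0.177],[0.04,0.531,0.6,0.077,-0.177],[0.04,0.531,0.6,0.077,-0.177],[0.04,0.531,0.6,0.077,-0.177],[0.04,0.531,0.6,0.077,-0.177],[0.04,0.531,0.6,0.077,-0.177],[0.04,0.531,0.6,0.077,-0.177],[0.04,0.531,0.6,0.077,-0.177],[0.04,0.531,0.6,0.077,-0.177],[0.04,0.531,0.6,0.077,-0.177],[0.04,0.531,0.6,0.077,-0.177],[0.04,0.531,0.6,0.077,-0.177],[0.04,0.531,0.6,0.077,-0.177]]]' > next.json && python3 nudge.py next.json 20; python3 -c "
from h import *
st();go(-68,-45,28,0)"
```

```text
t: 1.77
eef_pos: [0.5355, -0.0493, 0.1484]
ee_rot: [3.141, 0.001, -0.051]
force: [0.7, -0.0, 0.6]
width: 0.04
gripper_force: 0.0
1.77 jig [-66.2 -48.6] z 148.4 yaw-jig -0.0023 F jig [0.7 0.  0.6] w 0.04
shift mm [ -1.7  -3.7 120.4] turn -0.002
```

```bash
echo '[[[0.04,-0.003,-0.003,0.04,0],[0.04,-0.003,-0.003,0.08,0],[0.04,-0.003,-0.003,0.1,0],[0.04,-0.003,-0.003,0.12,0],[0.04,-0.003,-0.003,0.12,0]]]' > next.json && python3 nudge.py next.json; python3 - <<'E'
from h import *
st()
im=arm.grab_frame("side")[125:285,200:370];cv2.imwrite("pics/s1.png",cv2.resize(im,None,fx=3.5,fy=3.5)[:,:,::-1])
E
```

```text
t: 2.18
eef_pos: [0.5284, -0.043, 0.0255]
ee_rot: [3.14, 0.007, -0.049]
force: [-0.3, 0.7, 0.9]
width: 0.0402
gripper_force: 0.0
2.18 jig [-73.6 -42.6] z 25.5 yaw-jig -0.0008 F jig [-0.4  0.7  0.9] w 0.04
```

View pics/s1.png

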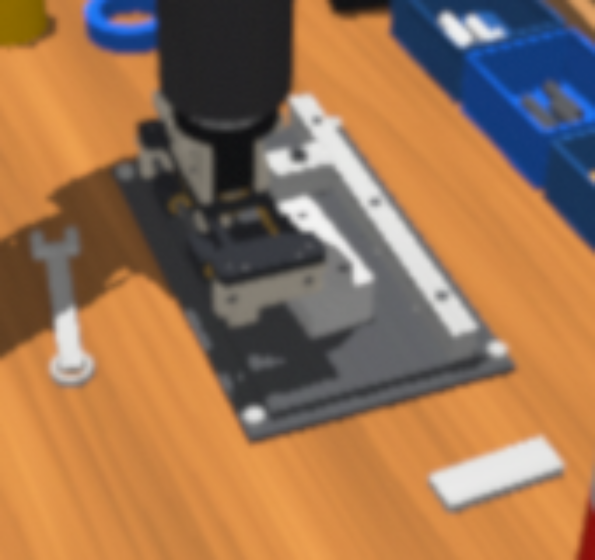

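The gripper is just in front of the block (fingers around (240,290)), and nothing else is touched. I'll push towards the fence.

```bash
echo '[[[0.04,0.012,0,0,0],[0.04,0.022,0,0,0],[0.04,0.027,0,0,0],[0.04,0.032,0,0,0],[0.04,0.037,0,0,0],[0.04,0.042,0,0,0],[0.04,0.047,0,0,0],[0.04,0.052,0,0,0],[0.04,0.056,0,0,0],[0.04,0.06,0,0,0],[0.04,0.062,0,0,0],[0.04,0.062,0,0,0]]]' > next.json && python3 nudge.py next.json; python3 -c "
from h import *
st()"
```

```text
t: 3.23
eef_pos: [0.5941, -0.0451, 0.0295]
ee_rot: [-3.142, -0.0, -0.048]
force: [-0.3, 0.5, 0.4]
width: 0.0398
gripper_force: 0.0
3.23 jig [ -7.9 -41.5] z 29.5 yaw-jig 0.0004 F jig [-0.3  0.5  0.4] w 0.04
```

```bash
echo '[[[0.04,0.0015,0,0,0],[0.04,0.003,0,0,0],[0.04,0.003,0,0,0]]]' > next.json && python3 nudge.py next.json;echo '[[[0.04,0.0015,0,0,0],[0.04,0.003,0,0,0],[0.04,0.003,0,0,0]]]' > next.json && python3 nudge.py next.json; python3 - <<'E'
from h import *
st()
for n in("top",):
    im=arm.grab_frame(n)[128:222,195:330];cv2.imwrite("pics/t2.png",cv2.resize(im,None,fx=5.9,fy=5.9)[:,:,::-1])
E
```

```text
t: 3.48
eef_pos: [0.5965, -0.0452, 0.0295]
ee_rot: [3.142, 0.0, -0.048]
force: [-0.4, 0.8, -0.6]
width: 0.0401
gripper_force: 0.2
t: 3.73
eef_pos: [0.5976, -0.0456, 0.0291]
ee_rot: [3.141, 0.004, -0.048]
force: [-6.0, 0.6, 3.1]
width: 0.0399
gripper_force: 2.9
3.73 jig [ -4.4 -41.8] z 29.1 yaw-jig -0.0001 F jig [-6.   0.3  3.1] w 0.04
```

View pics/t2.png

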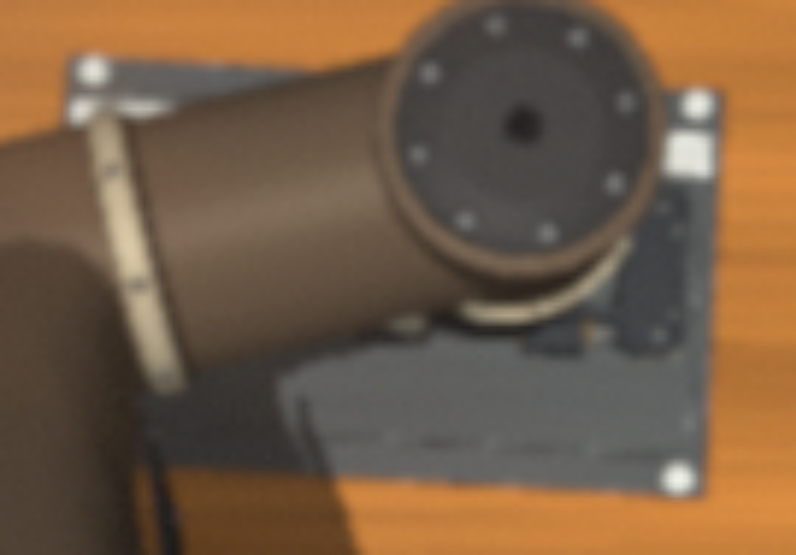

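Force rises to 6 N exactly where flush contact was predicted (TCP x −4.4), though the arm hides the block in this view. Next I'll retreat, lift, and move to the block's far end.

```bash
echo '[[[0.04,-0.01,0,0,0],[0.04,-0.03,0,0,0],[0.04,-0.03,0,-0.04,0],[0.0,-0.03,0,-0.08,0],[0,0,0.04,-0.08,0],[0,0.032,0.07,-0.08,0],[0,0.032,0.094,-0.08,0],[0,0.032,0.094,-0.08,0],[0,0.032,0.094,-0.08,0]]]' > next.json && python3 nudge.py next.json; python3 - <<'E'
from h import *
st();go(28,-136,30,0)
im=arm.grab_frame("top");cv2.imwrite("pics/t3f.png",im[:,:,::-1])
im=arm.grab_frame("side")[125:285,200:370];cv2.imwrite("pics/s3.png",cv2.resize(im,None,fx=3.5,fy=3.5)[:,:,::-1])
E
```

```text
t: 4.53
eef_pos: [0.6268, -0.1424, 0.1092]
ee_rot: [-3.142, -0.0, -0.051]
force: [-0.5, 0.1, 0.1]
width: 0.0049
gripper_force: 0.0
4.53 jig [  29.5 -137.1] z 109.2 yaw-jig -0.0023 F jig [-0.5  0.1  0.1] w 0.005
shift mm [-1.5 -1.1 79.2] turn -0.002
```

View pics/s3.png

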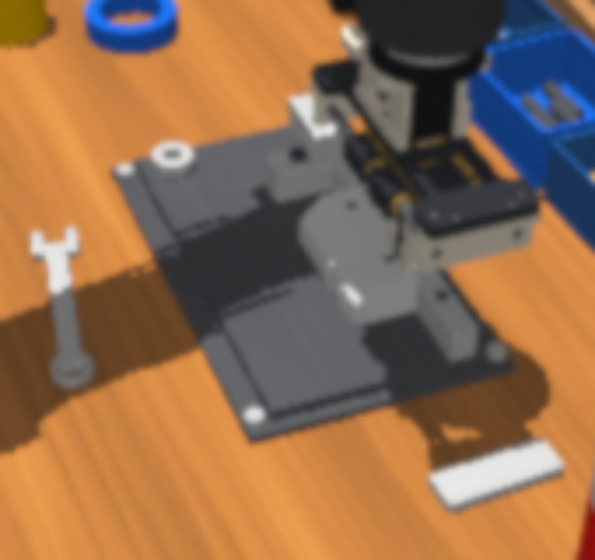

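```bash
python3 - <<'E'
from h import *
print(J(ray("side",np.array([(363,322),(415,303)])/3.5+[200,125],.018)))
E
echo '[[[0,-0.001,0,0.035,0],[0,-0.001,0,0.065,0],[0,-0.001,0,0.08,0],[0,-0.001,0,0.08,0],[0,-0.001,0,0.08,0]]]' > next.json && python3 nudge.py next.json; python3 -c "
from h import *
st()"
```

```text
[[  14.1 -101.7]
 [  59.5  -96.1]]
t: 5.05
eef_pos: [0.6255, -0.1399, 0.0294]
ee_rot: [3.141, 0.001, -0.046]
force: [0.8, 0.6, 0.8]
width: 0.0005
gripper_force: 0.0
5.05 jig [  28.  -134.7] z 29.4 yaw-jig 0.002 F jig [0.7 0.6 0.8] w 0.001
```

```bash
echo '[[[0,0,-0.008,0,0],[0,0,-0.013,0,0],[0,0,-0.018,0,0],[0,0,-0.022,0,0],[0,0,-0.026,0,0],[0,0,-0.03,0,0],[0,0,-0.034,0,0],[0,0,-0.038,0,0],[0,0,-0.042,0,0],[0,0,-0.046,0,0],[0,0,-0.05,0,0],[0,0,-0.054,0,0],[0,0,-0.056,0,0],[0,0,-0.056,0,0]]]' > next.json && python3 nudge.py next.json; echo '[[[0,0,-0.0015,0,0],[0,0,-0.003,0,0],[0,0,-0.003,0,0]]]' > next.json && python3 nudge.py next.json; python3 -c "
from h import *
st()"
```

```text
t: 6.22
eef_pos: [0.6286, -0.0842, 0.0294]
ee_rot: [-3.141, 0.0, -0.047]
force: [0.4, -0.7, 0.1]
width: 0.0005
gripper_force: 0.0
t: 6.47
eef_pos: [0.6286, -0.0817, 0.0294]
ee_rot: [-3.142, 0.0, -0.048]
force: [0.1, -0.7, -0.3]
width: 0.0002
gripper_force: 0.0
6.47 jig [ 28.3 -76.4] z 29.4 yaw-jig 0.0003 F jig [ 0.1 -0.7 -0.3] w 0.0
```

```bash
for i in 1; do echo '[[[0,0,-0.0015,0,0],[0,0,-0.003,0,0],[0,0,-0.003,0,0]]]' > next.json && python3 nudge.py next.json; echo '[[[0,0,-0.001,0,0],[0,0,-0.002,0,0],[0,0,-0.002,0,0]]]' > next.json && python3 nudge.py next.json; done; python3 - <<'E'
from h import *
st()
im=arm.grab_frame("side")[125:285,200:370];cv2.imwrite("pics/s4.png",cv2.resize(im,None,fx=3.5,fy=3.5)[:,:,::-1])
E
```

```text
t: 6.72
eef_pos: [0.6289, -0.0786, 0.0295]
ee_rot: [-3.142, 0.0, -0.048]
force: [0.0, 0.0, -0.0]
width: 0.0004
gripper_force: 0.1
t: 6.97
eef_pos: [0.629, -0.0767, 0.0295]
ee_rot: [-3.142, 0.0, -0.048]
force: [0.2, 0.0, 0.3]
width: 0.0007
gripper_force: 0.2
6.97 jig [ 28.4 -71.4] z 29.5 yaw-jig 0.0005 F jig [0.2 0.  0.3] w 0.001
```

View pics/s4.png

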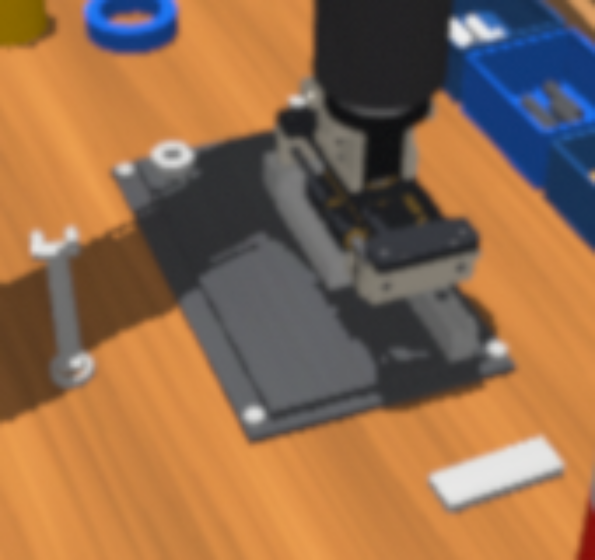

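The block is nearly at the stop, with no contact force yet. I'll creep on.

```bash
echo '[[[0,0,-0.001,0,0],[0,0,-0.002,0,0],[0,0,-0.002,0,0]]]' > next.json && python3 nudge.py next.json;  python3 -c "
from h import *
st()"; echo '[[[0,0,-0.001,0,0],[0,0,-0.001,0,0]]]' > next.json && python3 nudge.py next.json;  python3 -c "
from h import *
st()"
```

```text
t: 7.27
eef_pos: [0.6291, -0.0747, 0.0296]
ee_rot: [-3.142, -0.0, -0.048]
force: [0.6, -0.3, -1.0]
width: 0.0004
gripper_force: 0.2
7.27 jig [ 28.5 -69.4] z 29.6 yaw-jig 0.0005 F jig [ 0.6 -0.3 -1. ] w 0.0
t: 7.43
eef_pos: [0.6291, -0.0737, 0.0295]
ee_rot: [-3.142, 0.0, -0.048]
force: [0.7, -0.2, 0.1]
width: 0.0002
gripper_force: 0.2
7.43 jig [ 28.4 -68.4] z 29.5 yaw-jig 0.0005 F jig [ 0.7 -0.2  0.1] w 0.0
```

```bash
echo '[[[0,0,-0.001,0,0],[0,0,-0.002,0,0],[0,0,-0.002,0,0]]]' > next.json && python3 nudge.py next.json | grep force; echo '[[[0,0,-0.001,0,0],[0,0,-0.002,0,0],[0,0,-0.002,0,0]]]' > next.json && python3 nudge.py next.json| grep force;   python3 -c "
from h import *
st()"
```

```text
force: [-1.2, -4.8, 0.9]
gripper_force: 2.3
force: [-0.0, -13.6, 0.1]
gripper_force: 6.7
7.93 jig [ 27.8 -66.9] z 29.7 yaw-jig 0.0 F jig [  0.6 -13.6   0.1] w 0.0
```

Contact with the stop is firm at 13.6 N. I'll back off, move clear and check squareness.

```bash
echo '[[[0,0,0.004,0,0],[0,0,0.02,0,0],[0,0,0.03,-0.02,0],[0.04,0,0.03,-0.06,0],[0.04,-0.03,0.03,-0.09,0],[0.04,-0.07,0.03,-0.09,0],[0.04,-0.11,0.03,-0.09,0],[0.04,-0.15,0.03,-0.09,0],[0.04,-0.16,0.03,-0.09,0],[0.04,-0.16,0.03,-0.09,0]]]' > next.json && python3 nudge.py next.json >/dev/null; python3 - <<'E'
from h import *
st();go(-3,4,70,0)
im=arm.grab_frame("top")[128:222,195:330];a_=cv2.resize(im,None,fx=4.4,fy=4.4,interpolation=cv2.INTER_CUBIC)
im=arm.grab_frame("side")[135:255,215:350];b_=cv2.resize(im,None,fx=4.4,fy=4.4,interpolation=cv2.INTER_CUBIC)[:560]
b_=cv2.resize(im,None,fx=594/135,fy=594/135/1.0)[:,:]
o=np.vstack([a_,b_]);o=cv2.resize(o,None,fx=.62,fy=.62,interpolation=cv2.INTER_AREA) if o.shape[0]>600 else o
print(o.shape)
cv2.imwrite("pics/m5.png",o[:,:,::-1]);
E
```

```text
8.77 jig [-134.5  -94.6] z 120.2 yaw-jig 0.0005 F jig [ 0.2  0.8 -0.1] w 0.039
shift mm [131.5 -98.4  50.4] turn 0.001
(584, 368, 3)
```

View pics/m5.png

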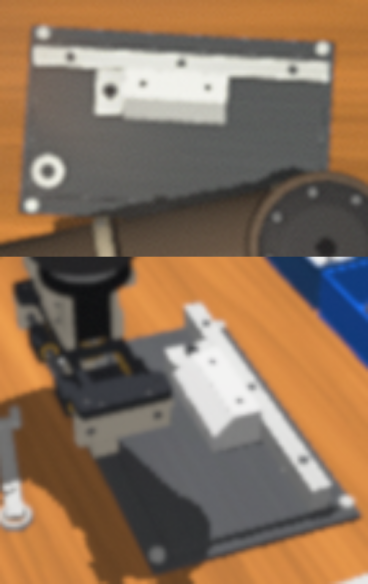

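The block now lies square against fence and stop in both views (the top half of the picture shows it at (125–225, 75–120), touching the stop at x≈123). Next I'll bring the two fingertips above the bevel.

```bash
echo '[[[0.04,0.035,-0.02,0,0],[0.04,0.065,-0.045,0,0],[0.04,0.095,-0.07,0,0],[0.04,0.12,-0.09,0.02,0],[0.04,0.134,-0.098,0.045,0],[0.04,0.136,-0.098,0.063,0],[0.04,0.136,-0.098,0.065,0],[0.04,0.136,-0.098,0.065,0]]]' > next.json && python3 nudge.py next.json >/dev/null; python3 -c "
from h import *
st()"
```

```text
9.53 jig [4.1 3.3] z 52.6 yaw-jig 0.0004 F jig [-0.   0.4  0.6] w 0.04
```

```bash
echo '[[[0.04,0.001,0,0.001,0],[0.04,0.002,0,0.002,0],[0.04,0.002,0,0.002,0]]]' > next.json && python3 nudge.py next.json >/dev/null; python3 -c "
from h import *
st()"; echo '[[[0.04,0.0005,0,0.0005,0],[0.04,0.001,0,0.001,0],[0.04,0.001,0,0.001,0]]]' > next.json && python3 nudge.py next.json >/dev/null; python3 -c "
from h import *
st()"
```

```text
9.78 jig [7.2 3.4] z 53.9 yaw-jig 0.0002 F jig [-0.1 -0.3 -0.5] w 0.04
10.03 jig [7.7 3.4] z 52.2 yaw-jig 0.0002 F jig [-0.3  0.2  0.1] w 0.04
```

```bash
echo '[[[0.04,0,0,0.001,0],[0.04,0.0005,0,0.0015,0],[0.04,0.0005,0,0.0015,0]]]' > next.json && python3 nudge.py next.json >/dev/null; python3 -c "
from h import *
st()"; echo '[[[0.04,0.0005,0,0.0005,0],[0.04,0.001,0,0.001,0],[0.04,0.001,0,0.001,0]]]' > next.json && python3 nudge.py next.json >/dev/null; python3 -c "
from h import *
st()"
```

```text
10.28 jig [7.9 3.5] z 50.1 yaw-jig 0.0005 F jig [0.5 0.5 1.2] w 0.04
10.53 jig [9.  3.4] z 49.6 yaw-jig 0.0007 F jig [-2.9  0.6  7. ] w 0.04
```

```bash
echo '[[[0.04,0.001,0,0.0005,0],[0.04,0.002,0,0.001,0],[0.04,0.002,0,0.001,0]]]' > next.json && python3 nudge.py next.json >/dev/null; python3 -c "
from h import *
st()"
```

```text
10.78 jig [10.   3.3] z 49.2 yaw-jig 0.0008 F jig [-8.   1.  14.5] w 0.04
```

```bash
echo '[[[0.04,0.001,0,0.0003,0],[0.04,0.002,0,0.0006,0],[0.04,0.003,0,0.001,0],[0.04,0.003,0,0.001,0]]]' > next.json && python3 nudge.py next.json >/dev/null; python3 -c "
from h import *
st()"
```

```text
11.12 jig [10.2  3.2] z 49.1 yaw-jig 0.0006 F jig [-21.1   4.8  29.9] w 0.04
```

```bash
echo '[[[0.04,0.0005,-0.0007,0,0],[0.04,0.001,-0.0015,0,0],[0.04,0.001,-0.0015,0,0],[0.04,0.001,-0.0015,0,0]]]' > next.json && python3 nudge.py next.json >/dev/null; python3 - <<'E'
from h import *
st()
im=arm.grab_frame("side")[125:275,200:360];cv2.imwrite("pics/s6.png",cv2.resize(im,None,fx=4,fy=4,interpolation=cv2.INTER_CUBIC)[:,:,::-1]);st()
E
```

```text
11.45 jig [10.2  3.4] z 49.0 yaw-jig 0.0004 F jig [-22.5  -0.6  32.6] w 0.04
11.5 jig [10.3  3.4] z 49.1 yaw-jig 0.0003 F jig [-22.7  -0.4  31.9] w 0.04
```

View pics/s6.png

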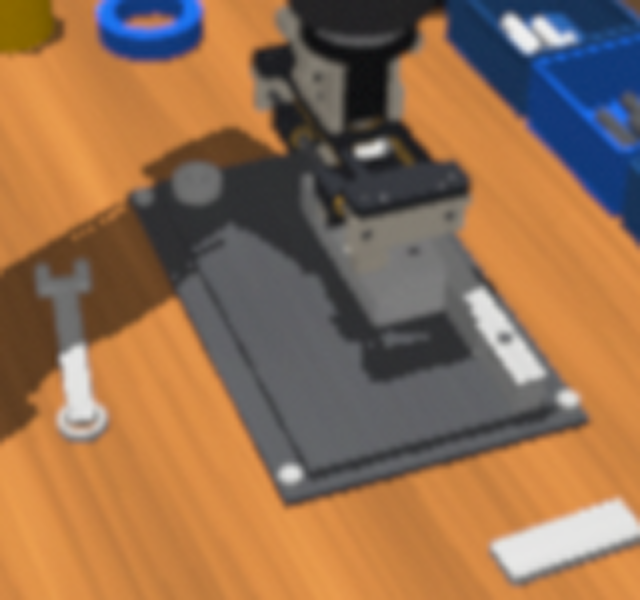

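The fingers sit on the bevel pressing about 23 N towards the fence and 32 N down. The block's end edge runs (378,325)–(447,303). One numeric check that it hasn't slid off the stop.

```bash
python3 - <<'E'
from h import *
print(J(ray("side",np.array([(378,325),(447,303)])/4+[200,125],.018)))
m=lambda l:np.array(l)/(4.4*.62)
print("before: end bottom", J(ray("side",m([(217,450-257),(262,437-257)])+[215,135],.018)))
E
```

```text
[[  8.2 -53.8]
 [ 61.  -49.4]]
before: end bottom [[  9.1 -52. ]
 [ 58.8 -49.7]]
```

```bash
python3 -c "
from h import *
st();print(arm.job_done())"
```

```text
11.5 jig [10.3  3.4] z 49.1 yaw-jig 0.0003 F jig [-22.7  -0.4  31.9] w 0.04
the job is handed in; nothing more can be done
None
```

I handed the job in at 11.5 s with the block in the corner against fence and stop, square as far as the pictures show (to a couple of mm), and the fingers still pressing its bevel with about 23 N towards the fence and 32 N down; I saw nothing else moved.

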